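Strain check of a fused glass strip

TASK

Check the fused test strip for strain: take the tall narrow glass strip out of the wooden rack, lower it upright into the sample slot of the strain viewer until it sits on the slot floor, and only then let go of it. Then pinch the viewer's analyser flap by its lifting tab and swing it up to its upright balance point, parallel to the lamp window, without letting it tip over towards the glass. Finish while still holding the tab between the fingers, with the flap standing upright and still, and the rest of the bench left as it was.

Things in the scene. Friction and masses are not known exactly. Their poses are not given: they have to be found in the camera images.
- strip: the test strip: a tall narrow rectangle of green fused glass, 40 wide x 110 tall x 9 thick, 0.1 kg, with two small white chips (2 mm thick, the upper one ending 73 mm above the foot) on one face; the only piece in the rack taller than 75. It stands on its 40 x 9 end in a slot of the wooden rack. Origin at the centre of its foot; z up along its height, y along its 40 mm width, x along its thickness
- rack: fixed wooden block, 210 x 110 x 35 high, with three open-ended saw-cut slots 11 wide and 22 deep along its y, at x = -70, 0, +70; each holds one glass piece (which is where varies). Origin at the centre of its underside; x along its 210 length
- square_tile: bystander in the rack: glass tile 72 wide x 70 tall x 9 thick with two white bars. Origin at the centre of its foot
- arch_tile: bystander in the rack: arch-topped glass tile, 72 wide, 72 tall, 9 thick. Origin at the centre of its foot
- viewer: strain viewer, fixed: grey base plate, 160 (x) x 340 (y), top at z = 20; white lamp house at its +y end (150 wide, y = +95 to +195, top at z = 150), its window facing -y; black sample holder 64 x 32, top at z = 50, at y = +20; analyser flap hinged at y = -40; rest posts at y = -122. Origin on the table, 25 to -y of the plate's centre; y points to the lamp, x along the slot and hinge
- slot_floor (a point): centre of the floor of the sample slot: 25 above the table, 25 below the holder's top. The slot is 44 long (viewer x) and 11 wide (viewer y) with a 2 mm chamfer at its mouth; the strip goes in with its 40 mm width along viewer x, either face towards the lamp
- flap (a joint): angle of the analyser flap, an aluminium frame 124 x 124 x 8 with a dark grey filter, 0.2 kg with its tab. 0 = upright, its balance point, parallel to the lamp window; negative = leaning away from the lamp, down to -1.134 on the rest posts (the start); positive = tipped towards the lamp and the glass, stop at +0.35. The hinge is free, hardly any friction: let go, it falls one way or the other
- flap_hinge (a point): middle of the flap's hinge axis, which runs along viewer x; 32 above the table
- flap_tab (a point): the flap's lifting tab: black, 24 wide (along the hinge) x 8 thick x 46 long, in the middle of the flap's free edge, moving with it. Origin = where to pinch it across its 24 mm width (fingers closing along viewer x): 158 from the hinge axis, in the flap's plane, 18 short of the tab's end and 28 beyond the frame. z points outward along the flap, x along the hinge
- foil_roll: bystander: copper foil ring, 56 across, 12 high, flat on the table between the rack and the far end of the viewer; origin at the centre of its underside
- flux_jar: bystander: small white jar with a black cap, 52 across, 60 high, behind the lamp house; origin at the centre of its underside
- bench_brush: bystander: flat bench brush 130 long, lying beyond the viewer; origin under its middle
- dish: bystander: terracotta dish 120 across, 20 high, beyond the rack; origin at the centre of its underside
Mind the look-alikes: they are no part of the job. What is shaped like the strip but purple is not meant.

How it is judged:
By the outcome, as a careful person would: the job done as asked, in the order asked, and still so for the second after the job is handed in, while the arm keeps its last pose, push and grip.
It also fails if it takes over 64 s, if anything falls off the work surface, if the arm or the gripper's body presses on something with over 40 N, if the wrist force passes 120 N, or if a joint passes its speed limit or range.

ROBOT

A 6-joint arm with a two-finger parallel gripper is mounted at the origin on the work surface. World frame = base frame: x ahead of the robot, y to its left, z up, the work surface at z = 0. Lengths are in m, angles in rad, forces in N, time in s.
With the tool pointing down it reaches from about 0.3 to 0.825 m from the base axis. Payload 5.4 kg.
Tool frame: the origin (TCP) lies at the centre of the arm's flange, where the gripper is bolted on; the fingertips stand 190 mm ahead of it and the grasp point (between the pads) lies env.grip_depth ahead of it (env.grip_depth is the distance from the TCP to the grasp point, in m); z points along the fingers, y is the direction in which the jaws open and shut (so a half turn about z gives the same grasp; the last joint's range is limited). The gripper opens to 92 mm and grips with 3 to 60 N. Pads are 20 mm wide; open, the fingers measure 128 mm over their backs; the gripper's body (75 mm by 189 mm) begins 69 mm behind the grasp point.
Start: joints at [-1.494, 0.158, 1.597, -0, 1.386, -0.21], TCP at [0.163, -0.552, 0.405] pointing down, gripper open.
Joint ranges: [-2.91, 2.91], [-0.94, 2.29], [0.18, 2.7], [-1.29, 4.43], [0.17, 2.64], [-3, 3]. Speed limits (rad/s): [2.57, 2.57, 3.14, 3.14, 3.14, 3.14].

INTERFACE

Orientations are given as a unit quaternion [x, y, z, w].
In Python, from workcell import env, optics, ticket gives the robot as it stands.
- The arm moves only by the tool arm_command, never from a script. Its arguments are lists of equal length, an entry for each row: "xyz": the shift along the tool's x, y, z in m, a list of three; "rotation": the turn, a rotation vector about the tool's x, y, z in degrees, a list of three. A call has 1 to 10 rows; each row shifts and turns the commanded pose from where the row before left it, along the tool's axes as they then stand; what a row does not reach is not made up. A row lasts 1/8 s, in which the tool goes at most 62.5 mm and 10.7 degrees, less where a joint would pass 70% of its speed; a pose out of reach is approached as far as the arm can. A call is refused whole if a number of a shift passes 0.0625 or a number of a turn 10.7, either way. A call with a gripper value outside its range is refused whole. "hand" is the opening, from 0 (shut) to 1 (fully open), set as the call begins (left out, the last holds). The fingers move at their own pace and stop on an object; "force" is the grip in N (left out, the last holds). Time passes only in rows, so rows that do not move let the fingers close. It gives the time, the measured TCP pose, the force and the opening at its end, in the units of the state.
- env.get_obs(): the state, without advancing time (a new reading comes with each control period).
- optics.snapshot(name): name is "side" or "top" or "wrist"; returns (picture, depth): 400x640x3 uint8, red, green, blue; 400x640 float32, m along the optical axis (not along the pixel's ray), 0 where there is no reading.
- optics.get_calibration(name): a dict with "vfov" (degrees; the focal length in pixels is half the picture's height over the tangent of half this angle, whatever the lens; pixels are square), "cx", "cy" (the principal point, pixels), "distortion" ([k1, k2, p1, p2, k3] as OpenCV has them; the pictures are not rectified), "view" (4x4, takes a point from world to camera coordinates); the wrist camera has in their place "mount" (4x4, takes a point from camera to tool coordinates, whose origin is the TCP and whose axes are the flange's). Camera axes: x right, y down, z forward; pixel columns grow to the right and rows downward; lengths in m; the calibration is good to about 2 mm. A picture is of the moment at which its call begins: read the wrist's pose just before it. get_calibration takes no time and is no camera call.
- ticket.close_job(): hands the job in, once; it reports no verdict.
The state is a dict: "t": time; "qpos": joint angles; "qvel": joint speeds; "joint_torque": joint torques, N m; "tcp_pos": TCP position; "ee_rot": TCP orientation; "wrist_force": force on the tool from outside, world axes, zero at the start; "wrist_torque": the same for the moment, N m; "width": finger opening in m.
Only numpy, scipy, OpenCV 4.12 (cv2) and the standard library are available. Lean on these libraries where they do the work, as an engineer would, in place of code of your own. Each camera call takes 0.05 s, during which the arm holds its last target.

## Working session

There is one attempt and no reset: what is moved stays moved. The work goes in short steps, Python scripts to look and compute and a tool call to move; the robot and the scene stay as the last step left them, time stands still between calls to the robot, and variables do not carry over. Pictures are saved under pics/ and viewed, and the job is handed in when it is done.

Besides the shell and the picture viewer there is one more tool, called after "Call:" as name(argument=value, ...), one argument or row to a line, values as JSON. arm_command: Moves the arm, as the interface text tells. Its arguments: {"type":"object","properties":{"xyz":{"type":"array"},"rotation":{"type":"array"},"hand":{"type":"number"},"force":{"type":"number"}},"required":["xyz","rotation"]}

```bash
ls; mkdir -p pics; python3 - <<'E'
from workcell import env, optics, ticket
import cv2, numpy as np
o=env.get_obs(); print({k:np.round(v,4) for k,v in o.items()}); print(env.grip_depth)
for n in ["side","top","wrist"]:
    p,d=optics.snapshot(n); cv2.imwrite(f"pics/{n}0.png",p[:,:,::-1]); np.savez(f"pics/{n}0.npz",p=p,d=d)
    print(n,optics.get_calibration(n))
E
```

```text
pics
{'t': np.float64(0.0), 'qpos': array([-1.4941,  0.1591,  1.5982, -0.    ,  1.3862, -0.2101]), 'qvel': array([-0.0007,  0.0003,  0.0008, -0.0012, -0.0008,  0.0005]), 'joint_torque': array([ 1.40000e-03, -3.85576e+01, -3.22106e+01,  7.03000e-02,
        3.80000e-02, -1.00000e-04]), 'tcp_pos': array([ 0.1626, -0.5512,  0.4037]), 'ee_rot': array([ 0.9897,  0.1429,  0.    , -0.001 ]), 'wrist_force': array([-0.035 , -0.2813,  0.2357]), 'wrist_torque': array([-0.0002, -0.0054, -0.0267]), 'width': np.float64(0.092)}
0.1714
side {'vfov': 50.03694627360335, 'cx': 319.43959179973376, 'cy': 199.51714966221823, 'distortion': array([-0.05566961,  0.        ,  0.        ,  0.        ,  0.        ]), 'view': array([[ 0.98243504, -0.18638099, -0.00913919, -0.55261651],
       [-0.12114678, -0.599795  , -0.79092947,  0.17536881],
       [ 0.14193257,  0.778144  , -0.61183908,  1.12796106],
       [ 0.        ,  0.        ,  0.        ,  1.        ]])}
top {'vfov': 50.76715657601465, 'cx': 324.7288520835067, 'cy': 199.93396531779283, 'distortion': array([0.01707607, 0.        , 0.        , 0.        , 0.        ]), 'view': array([[-0.01344864, -0.99971773, -0.01958569,  0.05693288],
       [-0.99326195,  0.01561154, -0.11483453,  0.58414266],
       [ 0.11510788,  0.01790935, -0.99319154,  1.39014054],
       [ 0.        ,  0.        ,  0.        ,  1.        ]])}
wrist {'vfov': 68.41771635484115, 'cx': 317.09596709624924, 'cy': 200.74132439875424, 'distortion': array([-0.03830349,  0.        ,  0.        ,  0.        ,  0.        ]), 'mount': array([[-8.95141400e-04, -9.68238172e-01, -2.50028082e-01,
         6.82411000e-02],
       [ 9.99999464e-01, -7.36774391e-04, -7.26989667e-04,
        -1.26356929e-04],
       [ 5.19684859e-04, -2.50028598e-01,  9.68238313e-01,
         1.99512261e-02],
       [ 0.00000000e+00,  0.00000000e+00,  0.00000000e+00,
         1.00000000e+00]])}
```

View pics/side0.png

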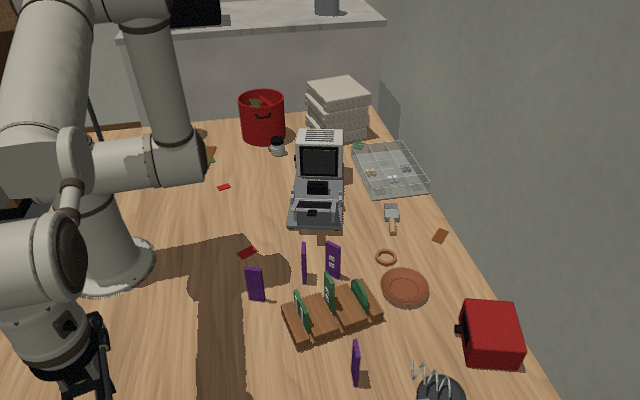

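View pics/top0.png

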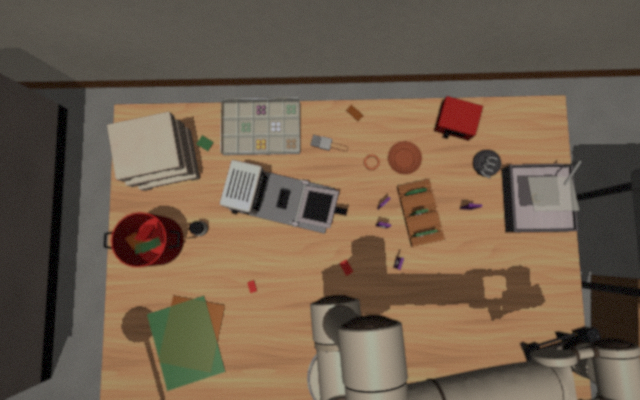

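View pics/wrist0.png

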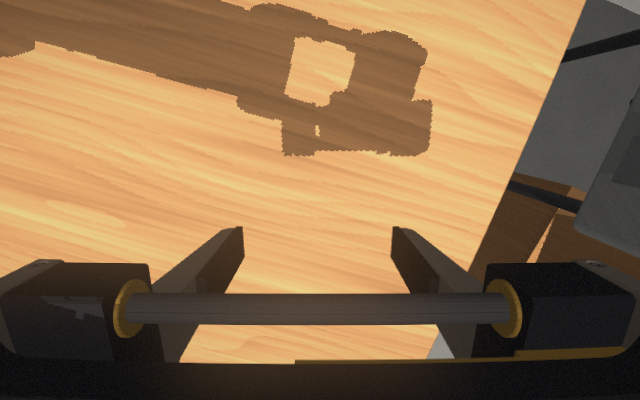

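```bash
cat > h.py <<'E'
import numpy as np, cv2
from scipy.spatial.transform import Rotation as R
from workcell import env, optics, ticket
def K(n):
    c=optics.get_calibration(n); f=200/np.tan(np.radians(c['vfov']/2))
    return np.array([[f,0,c['cx']],[0,f,c['cy']],[0,0,1.]]),np.array(c['distortion']),c
def T_tcp(o=None):
    o=o or env.get_obs(); T=np.eye(4); T[:3,:3]=R.from_quat(o['ee_rot']).as_matrix(); T[:3,3]=o['tcp_pos']; return T
def camT(n,T=None):  # camera->world
    c=optics.get_calibration(n)
    return np.linalg.inv(c['view']) if n!='wrist' else (T if T is not None else T_tcp())@c['mount']
def ray(n,uv,T=None):
    k,d,_=K(n); uv=np.array(uv,float).reshape(-1,1,2)
    p=cv2.undistortPoints(uv,k,d).reshape(-1,2); C=camT(n,T)
    return C[:3,3], (C[:3,:3]@np.c_[p,np.ones(len(p))].T).T
def onplane(n,uv,z,T=None):
    o,v=ray(n,uv,T); return o+v*((z-o[2])/v[:,2])[:,None]
def proj(n,P,T=None):
    k,d,_=K(n); C=np.linalg.inv(camT(n,T)); 
    return cv2.projectPoints(np.array(P,float).reshape(-1,1,3),cv2.Rodrigues(C[:3,:3])[0],C[:3,3],k,d)[0].reshape(-1,2)
def cloud(n,d,T=None):
    vv,uu=np.mgrid[0:400,0:640]; o,v=ray(n,np.c_[uu.ravel(),vv.ravel()],T)
    P=o+v*d.ravel()[:,None]; P[d.ravel()==0]=np.nan; return P.reshape(400,640,3)
E
python3 - <<'E'
import cv2
t=cv2.imread('pics/top0.png'); s=cv2.imread('pics/side0.png')
cv2.imwrite('pics/topc.png',cv2.resize(t[140:260,210:490],None,fx=2.8,fy=2.8,interpolation=2))
cv2.imwrite('pics/sidec.png',cv2.resize(s[120:390,230:440],None,fx=2.2,fy=2.2,interpolation=2))
E
```

```text
(no output)
```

View pics/topc.png

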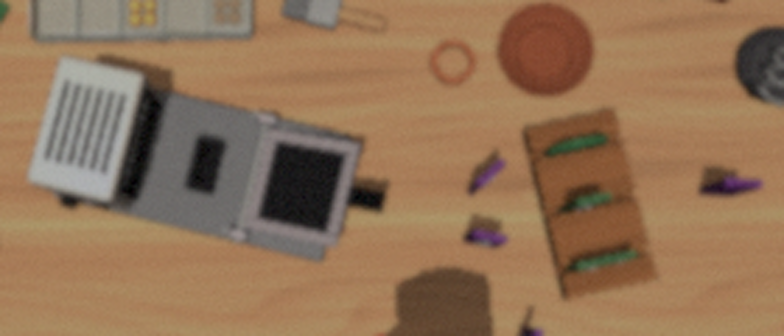

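View pics/sidec.png

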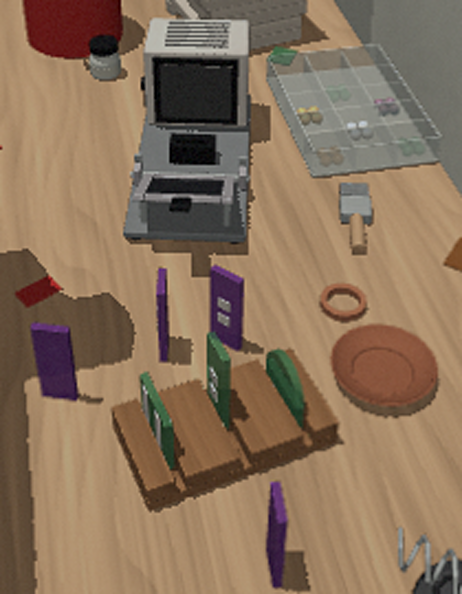

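```bash
cat > m1.py <<'E'
from h import *
for n in ['top','side']:
    z=np.load(f'pics/{n}0.npz'); p=z['p']; P=cloud(n,z['d'])
    hsv=cv2.cvtColor(p,cv2.COLOR_RGB2HSV); H,S,V=[hsv[...,i].astype(int) for i in range(3)]
    roi=(P[...,0]>.25)&(P[...,0]<.85)&(P[...,1]>-.45)&(P[...,1]<.4)
    print(n, 'depth valid',np.mean(z['d']>0))
    g=(roi&(H>35)&(H<95)&(S>70)&(P[...,2]>.02)).astype(np.uint8)
    k,l,st,c=cv2.connectedComponentsWithStats(g)
    for i in range(1,k):
        if st[i,4]>15:
            q=P[l==i]; print('green',st[i],c[i].round(1),np.nanmedian(q,0).round(4),'zmax',np.nanpercentile(q[:,2],97).round(4),'std',q.std(0).round(3))
    g=(roi&(H>120)&(H<150)&(S>60)&(P[...,2]>.01)).astype(np.uint8)
    k,l,st,c=cv2.connectedComponentsWithStats(g)
    for i in range(1,k):
        if st[i,4]>15:
            q=P[l==i]; print('purple',st[i],c[i].round(1),np.nanmedian(q,0).round(4),'zmax',np.nanpercentile(q[:,2],97).round(4))
    # rack top
    r=roi&(abs(P[...,2]-.035)<.006)&(P[...,1]<-.08)&(P[...,1]>-.4)
    pts=P[r]; print('racktop n',len(pts))
    xy=pts[:,:2].astype(np.float32)*1000
    m=np.median(xy,0); xy=xy[np.linalg.norm(xy-m,axis=1)<140]
    print(cv2.minAreaRect(xy), np.median(pts[:,2]))
E
python3 m1.py
```

```text
top depth valid 0.99587890625
green [406 188  20   7  65] [415.8 191. ] [ 0.6055 -0.2502  0.0744] zmax 0.0886 std [0.004 0.018 0.014]
green [413 209  15   5  34] [420.3 210.9] [ 0.5353 -0.2559  0.121 ] zmax 0.1265 std [0.003 0.011 0.012]
green [415 230  22   6  52] [426.  232.3] [ 0.4702 -0.2783  0.0824] zmax 0.0869 std [0.004 0.02  0.003]
purple [467 204  11   4  24] [471.3 205.8] [ 0.551  -0.4209  0.0993] zmax 0.1113
purple [379 223  10   4  25] [383.3 224.4] [ 0.496  -0.138   0.1067] zmax 0.114
purple [398 259   4   9  19] [399.5 262.9] [ 0.3738 -0.1832  0.11  ] zmax 0.1134
racktop n 1650
((532.520263671875, -233.41970825195312), (209.73367309570312, 189.91966247558594), 11.631402015686035) 0.03435878189621533
side depth valid 0.996046875
green [324 271  11  43 275] [329.2 290.1] [ 0.5347 -0.2698  0.0952] zmax 0.1237 std [0.004 0.013 0.031]
green [351 279  17  34 318] [359.7 293.2] [ 0.6059 -0.2656  0.0616] zmax 0.0842 std [0.005 0.02  0.016]
green [294 289  15  42 223] [302.3 309.9] [ 0.4705 -0.2961  0.0775] zmax 0.0846 std [0.006 0.022 0.018]
purple [326 241  15  36 372] [332.6 257.6] [ 0.5683 -0.1507  0.0737] zmax 0.1106
purple [301 242   5  40 135] [303.3 262. ] [ 0.4939 -0.1609  0.0752] zmax 0.1105
purple [244 267  21  34 512] [254.4 282.6] [ 0.3732 -0.1926  0.0681] zmax 0.1106
purple [351 339   9  45 222] [354.8 359.2] [ 0.5496 -0.4352  0.0827] zmax 0.1112
racktop n 3029
((532.3009033203125, -241.49188232421875), (211.11203002929688, 178.45895385742188), 11.831695556640625) 0.034651926412745615
```

```bash
cat > m2.py <<'E'
from h import *
for n in ['top','side']:
    z=np.load(f'pics/{n}0.npz'); p=z['p']; P=cloud(n,z['d'])
    roi=(P[...,0]>.35)&(P[...,0]<.85)&(P[...,1]>-.1)&(P[...,1]<.4)
    for zz,name,tol in [(.15,'lamp',.006),(.02,'plate',.006),(.05,'holder',.005)]:
        m=(roi&(abs(P[...,2]-zz)<tol)).astype(np.uint8)
        k,l,st,c=cv2.connectedComponentsWithStats(m)
        for i in range(1,k):
            if st[i,4]>40:
                q=P[l==i]; print(n,name,st[i],'z',np.median(q[:,2]).round(4),cv2.minAreaRect((q[:,:2]*1000).astype(np.float32)))
E
python3 m2.py
```

```text
top lamp [ 220  159   41   52 1417] z 0.1493 ((623.949462890625, 311.0885009765625), (99.44056701660156, 149.1798858642578), 75.48644256591797)
top plate [310 134  38  17 251] z 0.0186 ((784.3699340820312, 31.021690368652344), (128.6071319580078, 41.50074768066406), 76.11961364746094)
top plate [256 139  10  10  67] z 0.0182 ((788.6170043945312, 269.484130859375), (31.445009231567383, 33.09475326538086), 89.76680755615234)
top plate [286 138  10  11  68] z 0.018 ((788.379638671875, 165.16738891601562), (31.678483963012695, 36.345943450927734), 89.39363098144531)
top plate [ 249  172   55   54 1408] z 0.0194 ((598.8352661132812, 213.88986206054688), (154.52340698242188, 159.86033630371094), 75.42725372314453)
top plate [307 182  29   8  88] z 0.0194 ((636.1065063476562, 59.81939697265625), (96.6753158569336, 13.798052787780762), 78.99102020263672)
top plate [297 221  29  12 154] z 0.019 ((496.93505859375, 97.58021545410156), (99.9390869140625, 19.836994171142578), 75.30406951904297)
top holder [300 186  17  37 229] z 0.0501 ((569.9036865234375, 99.22811126708984), (38.33326721191406, 
[... 1050 characters left out ...]
e [286 202  57  27 834] z 0.0198 ((564.0820922851562, 82.51786804199219), (115.25212097167969, 159.9027557373047), 75.96326446533203)
side plate [384 203  15  30 284] z 0.0186 ((781.5497436523438, 29.175445556640625), (132.1649932861328, 41.09077072143555), 72.3209457397461)
side holder [296 167  46   7 120] z 0.05 ((607.9735107421875, 260.71319580078125), (18.14560890197754, 147.6135711669922), 73.28373718261719)
side holder [307 181  21   8 131] z 0.0495 ((590.6530151367188, 186.9733428955078), (38.14811325073242, 62.1103515625), 78.42544555664062)
side holder [294 200  43   5  78] z 0.0508 ((568.7894897460938, 99.81488037109375), (26.55272674560547, 123.19393157958984), 75.56302642822266)
```

```bash
cat > plan.py <<'E'
from h import *
def down(yang):  # tool z down, tool y at world angle yang (deg)
    a=np.radians(yang); y=np.array([np.cos(a),np.sin(a),0]); z=np.array([0,0,-1.]); return np.c_[np.cross(y,z),y,z]
def mk(Rm,p): T=np.eye(4);T[:3,:3]=Rm;T[:3,3]=p;return T
def rows(T0,T1,n,dec=3,rdec=1):
    """n equal rows T0->T1, printed; returns predicted end"""
    C=T0.copy(); xs=[];rs=[]
    rv=R.from_matrix(T0[:3,:3].T@T1[:3,:3]).as_rotvec()
    for i in range(1,n+1):
        G=mk(T0[:3,:3]@R.from_rotvec(rv*i/n).as_matrix(),T0[:3,3]+(T1[:3,3]-T0[:3,3])*i/n)
        D=np.linalg.inv(C)@G
        x=np.round(D[:3,3],dec); r=np.round(np.degrees(R.from_matrix(D[:3,:3]).as_rotvec()),rdec)
        xs.append((x+0.).tolist());rs.append((r+0.).tolist())
        C=C@mk(R.from_rotvec(np.radians(r)).as_matrix(),x)
    print('xyz',xs);print('rot',rs);print('end',C[:3,3].round(4),'err mm',((C[:3,3]-T1[:3,3])*1000).round(1))
    return C
def log():
    import json
    o=env.get_obs(); f=open('log.jsonl','a'); f.write(json.dumps({k:np.array(o[k]).tolist() for k in('t','qpos','tcp_pos','ee_rot')})+'\n')
    return o
E
python3 - <<'E'
from plan import *
log()
rows(T_tcp(),mk(down(11.7),[.535,-.262,.42]),10)
E
```

```text
xyz [[0.044, -0.017, -0.002], [0.046, -0.011, -0.001], [0.047, -0.003, -0.002], [0.047, 0.003, -0.001], [0.046, 0.01, -0.002], [0.044, 0.017, -0.001], [0.041, 0.024, -0.002], [0.037, 0.029, -0.002], [0.032, 0.034, -0.001], [0.027, 0.039, -0.002]]
rot [[0.0, 0.0, -8.5], [0.0, 0.0, -8.6], [0.0, 0.0, -8.5], [0.0, 0.0, -8.5], [0.0, 0.0, -8.5], [0.0, 0.0, -8.6], [0.0, -0.1, -8.5], [0.0, 0.0, -8.5], [0.0, 0.0, -8.5], [0.0, 0.0, -8.6]]
end [ 0.5348 -0.2618  0.4201] err mm [-0.2  0.2  0.1]
```

What could be taken for the strip, by side-picture pixel:
- Green middle piece in the rack at (329,290). It is narrow, its top is at z≈0.125, and it carries white chips.
- Square tile at (302,310), z≈0.085.
- Arch tile at (360,293), z≈0.085.
- Purple strips at (333,258), (303,262), (254,283) and (355,359).

The enlarged crop shows the middle green one is the only tall narrow green piece with two small chips, so that is my choice. I'll move above it and check it in a close crop.

Call:
arm_command(
  xyz=[
    [0.044,-0.017,-0.002],
    [0.046,-0.011,-0.001],
    [0.047,-0.003,-0.002],
    [0.047,0.003,-0.001],
    [0.046,0.01,-0.002],
    [0.044,0.017,-0.001],
    [0.041,0.024,-0.002],
    [0.037,0.029,-0.002],
    [0.032,0.034,-0.001],
    [0.027,0.039,-0.002],
  ],
  rotation=[
    [0,0,-8.5],
    [0,0,-8.6],
    [0,0,-8.5],
    [0,0,-8.5],
    [0,0,-8.5],
    [0,0,-8.6],
    [0,0,-8.5],
    [0,0,-8.5],
    [0,0,-8.5],
    [0,0,-8.6],
  ],
)

```text
t: 1.4
tcp_pos: [0.5359, -0.2609, 0.4203]
ee_rot: [0.629, 0.777, -0.0, -0.0]
wrist_force: [0.1, -0.5, 0.1]
width: 0.0918
```

Call:
arm_command(
  xyz=[
    [0,0,0],
    [0,0,0],
  ],
  rotation=[
    [0,0,0],
    [0,0,0],
  ],
  hand=0.5,
)

```text
t: 1.65
tcp_pos: [0.5345, -0.2622, 0.4203]
ee_rot: [0.631, 0.775, -0.0, -0.0]
wrist_force: [-0.6, 0.4, -0.3]
width: 0.0739
```

```bash
cat > snap.py <<'E'
import sys
from plan import *
tag=sys.argv[1]
o=log(); T=T_tcp(o); p,d=optics.snapshot('wrist'); np.savez(f'pics/{tag}.npz',p=p,d=d,T=T); cv2.imwrite(f'pics/{tag}.png',p[:,:,::-1])
print(o['t'],o['tcp_pos'].round(4),o['ee_rot'].round(4),o['qpos'].round(3),o['wrist_force'].round(2),o['width'])
E
python3 snap.py w1
```

```text
1.65 [ 0.5345 -0.2622  0.4203] [ 6.315e-01  7.754e-01 -3.000e-04 -4.000e-04] [-0.659  0.201  1.518 -0.     1.424 -0.863] [-0.63  0.36 -0.25] 0.07387004823724747
```

View pics/w1.png

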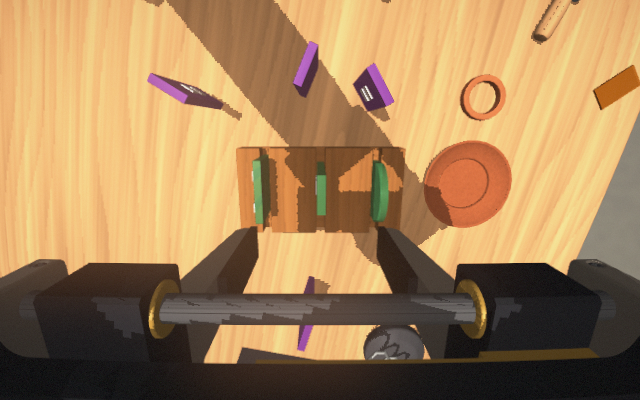

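Picture w1 shows the rack from (238,147) to (405,232). The narrow tall green strip is in the middle slot at about (321,188), with the square tile at (258,188), the arch at (380,191) and purple strips well clear.

```bash
cat > m3.py <<'E'
from plan import *
z=np.load('pics/w1.npz'); T=z['T']; p=z['p']; P=cloud('wrist',z['d'],T)
im=p[130:245,220:420,::-1]; cv2.imwrite('pics/w1c.png',cv2.resize(im,None,fx=4,fy=4,interpolation=2))
hsv=cv2.cvtColor(p,cv2.COLOR_RGB2HSV);H,S=hsv[...,0],hsv[...,1]
box=np.zeros((400,640),bool);box[140:240,305:340]=1
g=box&(H>35)&(H<95)&(S>60)
print('green px',cv2.boundingRect(np.argwhere(g)[:,::-1].astype(np.int32)))
q=P[box&(P[...,2]>.08)]; 
for a,b in [(.115,.14),(.08,.115)]:
    m=box&(P[...,2]>a)&(P[...,2]<b); uv=np.argwhere(m)[:,::-1]
    print(a,m.sum(), 'px',uv.min(0),uv.max(0),'z',np.median(P[m][:,2]),'rect',cv2.minAreaRect((P[m][:,:2]*1000).astype(np.float32)))
# top face
r=(abs(P[...,2]-.035)<.004)&box[:,:].any()
r[:, :200]=0; r[:,430:]=0
q=P[r]; q=q[np.linalg.norm(q[:,:2]-[.533,-.262],axis=1)<.13]
print('rack',cv2.minAreaRect((q[:,:2]*1000).astype(np.float32)),np.median(q[:,2]))
E
python3 m3.py
```

```text
green px (317, 163, 9, 52)
0.115 398 px [317 174] [326 214] z 0.12296878264013755 rect ((535.6539306640625, -257.0292053222656), (8.789669036865234, 39.255226135253906), 11.638851165771484)
0.08 61 px [316 169] [326 194] z 0.09326551112336295 rect ((529.8661499023438, -250.85379028320312), (29.09994125366211, 8.542616844177246), 80.97406005859375)
rack ((529.8566284179688, -231.4278564453125), (209.559814453125, 193.35838317871094), 11.597525596618652) 0.034954075921147715
```

View pics/w1c.png

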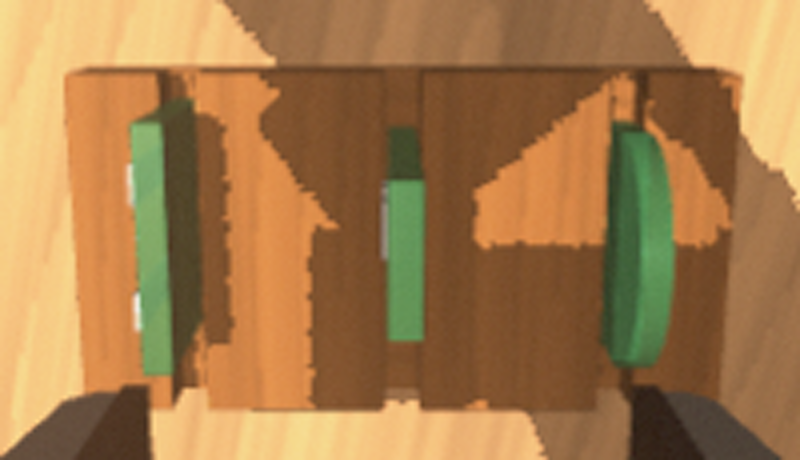

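```bash
python3 - <<'E'
from plan import *
T=T_tcp(); G=mk(down(11.62),[.5357,-.2570,.2784]); A=mk(down(11.62),[.5357,-.2570,.36])
C=rows(T,A,4,4); rows(C,G,6,4)
E
```

```text
xyz [[0.0013, 0.0006, 0.0151], [0.0013, 0.0007, 0.0151], [0.0013, 0.0006, 0.0151], [0.0012, 0.0007, 0.0151]]
rot [[0.0, 0.0, 0.0], [0.0, 0.0, 0.0], [0.0, 0.0, 0.0], [0.0, 0.0, 0.0]]
end [ 0.5357 -0.257   0.36  ] err mm [ 0. -0. -0.]
xyz [[0.0, 0.0, 0.0136], [0.0, 0.0, 0.0136], [0.0, 0.0, 0.0136], [0.0, 0.0, 0.0136], [0.0, 0.0, 0.0136], [0.0, 0.0001, 0.0136]]
rot [[0.0, 0.0, 0.0], [0.0, 0.0, 0.0], [0.0, 0.0, 0.0], [0.0, 0.0, 0.0], [0.0, 0.0, 0.0], [0.0, 0.0, 0.0]]
end [ 0.5357 -0.257   0.2784] err mm [ 0. -0. -0.]
```

Call:
arm_command(
  xyz=[
    [0.0013,0.0006,0.015],
    [0.0013,0.0007,0.015],
    [0.0013,0.0006,0.015],
    [0.0012,0.0007,0.015],
    [0,0,0.0136],
    [0,0,0.0136],
    [0,0,0.0136],
    [0,0,0.0136],
    [0,0,0.0138],
    [0,0,0.0138],
  ],
  rotation=[
    [0,0,0],
    [0,0,0],
    [0,0,0],
    [0,0,0],
    [0,0,0],
    [0,0,0],
    [0,0,0],
    [0,0,0],
    [0,0,0],
    [0,0,0],
  ],
)

```text
t: 2.95
tcp_pos: [0.5364, -0.2565, 0.2778]
ee_rot: [0.631, 0.776, 0.0, 0.0]
wrist_force: [-0.2, -0.1, -0.9]
width: 0.0462
```

Call:
arm_command(
  xyz=[
    [0,0,0],
    [0,0,0],
  ],
  rotation=[
    [0,0,0],
    [0,0,0],
  ],
)

```text
t: 3.2
tcp_pos: [0.5365, -0.2566, 0.2791]
ee_rot: [0.631, 0.776, 0.0, 0.0]
wrist_force: [-0.5, -1.2, 0.6]
width: 0.0459
```

```bash
python3 snap.py w2
```

```text
3.2 [ 0.5365 -0.2566  0.2791] [6.311e-01 7.757e-01 0.000e+00 4.000e-04] [-0.649  0.332  1.65   0.     1.158 -0.854] [-0.51 -1.23  0.59] 0.04593361384408923
```

View pics/w2.png

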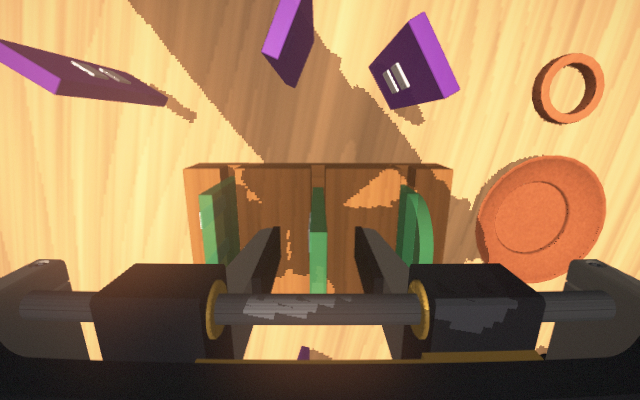

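Strip stands between the fingers at about (318,250), centred. Closing.

Call:
arm_command(
  xyz=[
    [0,0,0],
    [0,0,0],
    [0,0,0],
    [0,0,0],
    [0,0,0],
    [0,0,0],
  ],
  rotation=[
    [0,0,0],
    [0,0,0],
    [0,0,0],
    [0,0,0],
    [0,0,0],
    [0,0,0],
  ],
  hand=0,
  force=20,
)

```text
t: 4.0
tcp_pos: [0.5364, -0.2565, 0.2787]
ee_rot: [0.631, 0.776, 0.0, 0.0]
wrist_force: [0.1, 0.7, 0.3]
width: 0.0092
```

```bash
python3 snap.py w3
```

```text
4.0 [ 0.5364 -0.2565  0.2787] [0.6311 0.7757 0.     0.    ] [-0.649  0.333  1.651  0.     1.158 -0.854] [0.11 0.72 0.3 ] 0.009189493030817196
```

View pics/w3.png

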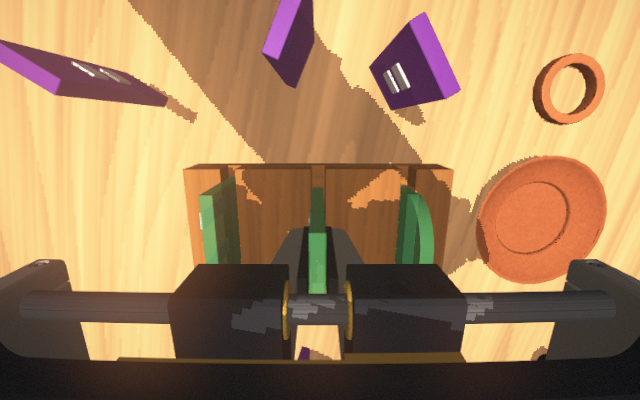

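Call:
arm_command(
  xyz=[
    [0,0,-0.005],
    [0,0,-0.01],
    [0,0,-0.015],
    [0,0,-0.02],
    [0,0,-0.02],
    [0,0,-0.02],
    [0,0,-0.02],
    [0,0,-0.02],
    [0,0,-0.02],
    [0,0,-0.01],
  ],
  rotation=[
    [0,0,0],
    [0,0,0],
    [0,0,0],
    [0,0,0],
    [0,0,0],
    [0,0,0],
    [0,0,0],
    [0,0,0],
    [0,0,0],
    [0,0,0],
  ],
)

```text
t: 5.3
tcp_pos: [0.5365, -0.2565, 0.4409]
ee_rot: [0.631, 0.776, 0.0, 0.001]
wrist_force: [-0.1, -0.6, -1.0]
width: 0.0089
```

```bash
python3 snap.py w4; python3 - <<'E'
from plan import *
T=T_tcp(); T[:3,:3]=down(11.62)
rows(T,mk(down(75.4),[.5922,.1900,.44]),18)
E
```

```text
5.3 [ 0.5365 -0.2565  0.4409] [0.6311 0.7757 0.     0.0013] [-0.649  0.186  1.494  0.     1.459 -0.854] [-0.1  -0.55 -1.03] 0.008905147653317895
xyz [[0.024, 0.008, 0.0], [0.023, 0.009, 0.0], [0.022, 0.011, 0.0], [0.022, 0.013, 0.0], [0.021, 0.013, 0.0], [0.02, 0.015, 0.001], [0.019, 0.016, 0.0], [0.018, 0.017, 0.0], [0.018, 0.019, 0.0], [0.015, 0.019, 0.0], [0.015, 0.02, 0.0], [0.013, 0.021, 0.0], [0.012, 0.022, 0.0], [0.011, 0.023, 0.0], [0.009, 0.023, 0.0], [0.008, 0.024, 0.0], [0.006, 0.024, 0.001], [0.005, 0.025, 0.0]]
rot [[0.0, 0.0, -3.5], [0.0, 0.0, -3.6], [0.0, 0.0, -3.5], [0.0, 0.0, -3.6], [0.0, 0.0, -3.5], [0.0, 0.0, -3.6], [0.0, 0.0, -3.5], [0.0, 0.0, -3.5], [0.0, 0.0, -3.6], [0.0, 0.0, -3.5], [0.0, 0.0, -3.6], [0.0, 0.0, -3.5], [0.0, 0.0, -3.6], [0.0, 0.0, -3.5], [0.0, 0.0, -3.5], [0.0, 0.0, -3.6], [0.0, 0.0, -3.5], [0.0, 0.0, -3.6]]
end [0.5924 0.1902 0.4397] err mm [ 0.2  0.2 -0.3]
```

View pics/w4.png

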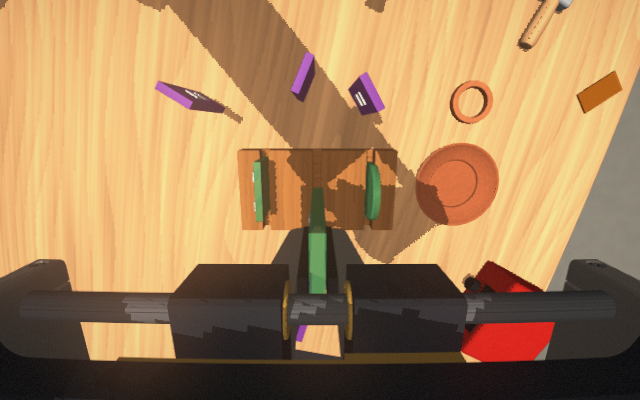

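Call:
arm_command(
  xyz=[
    [0.024,0.008,0],
    [0.023,0.009,0],
    [0.022,0.011,0],
    [0.022,0.013,0],
    [0.021,0.013,0],
    [0.02,0.015,0.001],
    [0.019,0.016,0],
    [0.018,0.017,0],
    [0.018,0.019,0],
  ],
  rotation=[
    [0,0,-3.5],
    [0,0,-3.6],
    [0,0,-3.5],
    [0,0,-3.6],
    [0,0,-3.5],
    [0,0,-3.6],
    [0,0,-3.5],
    [0,0,-3.5],
    [0,0,-3.6],
  ],
)

```text
t: 6.48
tcp_pos: [0.5635, -0.0318, 0.4371]
ee_rot: [0.393, 0.92, -0.0, -0.001]
wrist_force: [0.6, 0.5, -1.0]
width: 0.0088
```

Call:
arm_command(
  xyz=[
    [0.015,0.019,0],
    [0.015,0.02,0],
    [0.013,0.021,0],
    [0.012,0.022,0],
    [0.011,0.023,0],
    [0.009,0.023,0],
    [0.008,0.024,0],
    [0.006,0.024,0.001],
    [0.005,0.025,0],
  ],
  rotation=[
    [0,0,-3.5],
    [0,0,-3.6],
    [0,0,-3.5],
    [0,0,-3.6],
    [0,0,-3.5],
    [0,0,-3.5],
    [0,0,-3.6],
    [0,0,-3.5],
    [0,0,-3.6],
  ],
)

```text
t: 7.6
tcp_pos: [0.5912, 0.1912, 0.4359]
ee_rot: [0.125, 0.992, -0.0, -0.001]
wrist_force: [0.9, -0.4, -0.4]
width: 0.0089
```

Call:
arm_command(
  xyz=[
    [0,0,0],
    [0,0,0],
  ],
  rotation=[
    [0,0,0],
    [0,0,0],
  ],
)

```text
t: 7.85
tcp_pos: [0.5912, 0.1899, 0.4363]
ee_rot: [0.126, 0.992, -0.0, -0.0]
wrist_force: [-0.7, 0.1, -0.8]
width: 0.0089
```

```bash
python3 snap.py w5
```

```text
7.85 [0.5912 0.1899 0.4363] [ 1.264e-01  9.920e-01 -4.000e-04 -4.000e-04] [ 1.170e-01  2.580e-01  1.420e+00 -1.000e-03  1.465e+00 -1.201e+00] [-0.69  0.08 -0.8 ] 0.00888667315259908
```

View pics/w5.png

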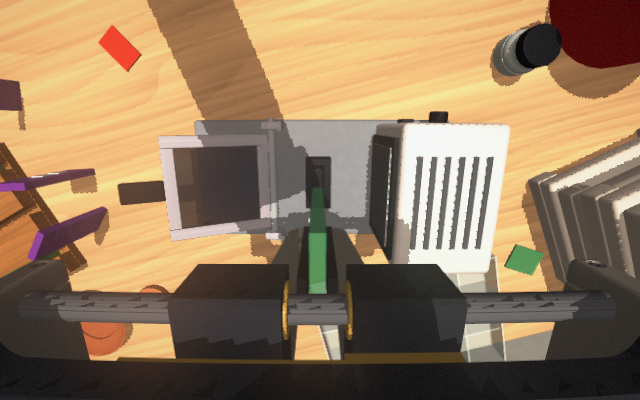

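```bash
cat > m5.py <<'E'
from plan import *
z=np.load('pics/w5.npz'); T=z['T']; p=z['p']; P=cloud('wrist',z['d'],T)
cv2.imwrite('pics/w5c.png',cv2.resize(p[140:260,260:400,::-1],None,fx=5,fy=5,interpolation=2))
def rect(m,s):
    q=P[m]; print(s,m.sum(),np.median(q[:,2]).round(4),cv2.minAreaRect((q[:,:2]*1000).astype(np.float32)))
m=(abs(P[...,2]-.15)<.004); m[:, :340]=0;m[270:]=0; rect(m,'lamp')
a=np.radians(75.4); ey=np.array([np.cos(a),np.sin(a)]);ex=np.array([np.sin(a),-np.cos(a)])
O=np.array([.587,.1703]); 
U=(P[...,:2]-O)@ex; V=(P[...,:2]-O)@ey
m=(abs(P[...,2]-.05)<.003)&(abs(U)<.05)&(abs(V-.02)<.03)
print('holder U',np.percentile(U[m],[0,2,98,100]).round(4),'V',np.percentile(V[m],[0,2,98,100]).round(4),m.sum())
m=(abs(P[...,2]-.02)<.003)&(abs(U)<.12)&(abs(V)<.25); print('plate U',np.percentile(U[m],[0.5,2,98,99.5]).round(4))
# slot: below top
m=(P[...,2]<.045)&(P[...,2]>.0)&(abs(V-.02)<.012)&(abs(U)<.026)
print('slot',m.sum(),np.nanmedian(P[m][:,2]),'U',np.percentile(U[m],[0,5,95,100]).round(4),'V',np.percentile(V[m],[0,5,95,100]).round(4))
E
python3 m5.py
```

```text
lamp 14791 0.1501 ((639.7762451171875, 389.60791015625), (262.736083984375, 143.53285217285156), 75.94635772705078)
holder U [-0.0332 -0.033   0.0285  0.0303] V [0.0046 0.0048 0.0356 0.0364] 823
plate U [-0.0799 -0.0788  0.0725  0.0772]
slot 180 0.02498816771476789 U [-0.0202 -0.0182  0.006   0.0076] V [0.0149 0.0149 0.0255 0.0256]
```

View pics/w5c.png

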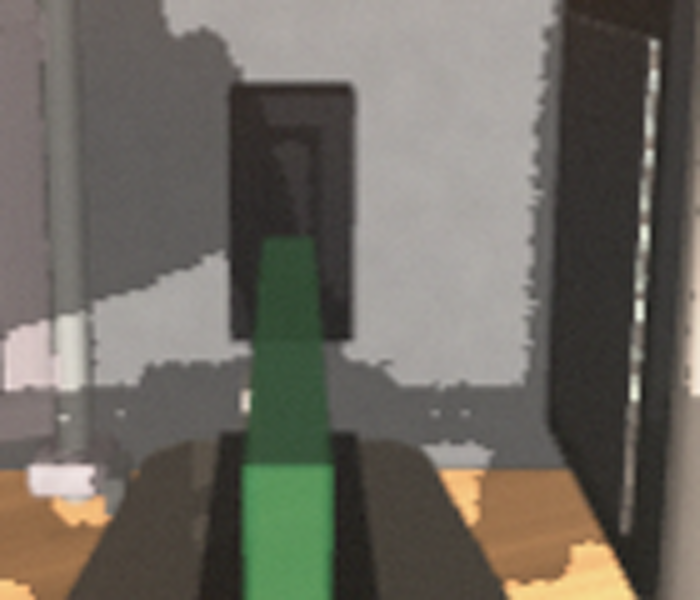

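```bash
cat > m6.py <<'E'
from plan import *
z=np.load('pics/w5.npz'); T=z['T']; p=z['p']; P=cloud('wrist',z['d'],T)
pts=[T@[x,y,.2657,1] for x in(.02,) for y in(-.0045,.0045)]
print('foot exp px',proj('wrist',[q[:3] for q in pts],T))
pts=[T@[x,y,.1557,1] for x in(.02,) for y in(-.0045,.0045)]
print('top exp px',proj('wrist',[q[:3] for q in pts],T))
# foot actual from depth: green pts in tool frame
Q=(P-T[:3,3])@T[:3,:3]
m=(abs(Q[...,1])<.015)&(Q[...,2]>.16)&(Q[...,2]<.275)&(abs(Q[...,0])<.04)
hsv=cv2.cvtColor(p,cv2.COLOR_RGB2HSV); m&=(hsv[...,1]>60)&(hsv[...,0]>35)&(hsv[...,0]<95)
q=Q[m]
for a in np.arange(.16,.275,.01):
    s=q[(q[:,2]>=a)&(q[:,2]<a+.01)]
    if len(s): print(a.round(3),len(s),'y',s[:,1].min().round(4),s[:,1].max().round(4),'x',np.median(s[:,0]).round(4))
print('zmax',q[:,2].max())
m=(abs(P[...,2]-.15)<.004); m[:, :340]=0;m[:,515:]=0;m[262:]=0;s=P[m]; print(cv2.minAreaRect((s[:,:2]*1000).astype(np.float32)))
# holder edges yaw
a=np.radians(75.4); ey=np.array([np.cos(a),np.sin(a)]);ex=np.array([np.sin(a),-np.cos(a)]);O=np.array([.587,.1703])
U=(P[...,:2]-O)@ex; V=(P[...,:2]-O)@ey
m=(abs(P[...,2]-.05)<.003)&(abs(U)<.05)&(abs(V-.02)<.03)
for e in (0,1):
  A=[]
  for r in range(160,206):
    c=np.where(m[r])[0]
    if len(c)>5: i=c[0] if e==0 else c[-1]; A.append((U[r,i],V[r,i]))
  A=np.array(A);A=A[3:-3]; f=np.polyfit(A[:,0],A[:,1],1); print('edge',len(A),'yaw err deg',np.degrees(f[0]).round(2),'V0',f[1].round(4))
m=(P[...,2]<.045)&(P[...,2]>.0)&(abs(V-.02)<.012)&(abs(U)<.026)
s=P[m]; print(cv2.minAreaRect((s[:,:2]*1000).astype(np.float32)))
E
python3 m6.py
```

```text
foot exp px [[312.70580617 187.44624857]
 [323.26270363 187.43709385]]
top exp px [[309.46845937 233.30849447]
 [327.81721248 233.29218088]]
0.16 109 y -0.0057 0.0034 x 0.0205
0.17 89 y -0.006 0.0031 x 0.0205
0.18 71 y -0.006 0.0032 x 0.0205
0.19 63 y -0.0046 0.003 x 0.0205
0.2 52 y -0.0048 0.0037 x 0.0206
0.21 45 y -0.0043 0.0034 x 0.0207
0.22 38 y -0.0045 0.0035 x 0.0206
0.23 35 y -0.0046 0.0037 x 0.0206
0.24 32 y -0.0048 0.0032 x 0.0207
0.25 21 y -0.0041 0.0033 x 0.0207
0.26 9 y -0.0042 0.0033 x 0.0206
zmax 0.26152981295682515
((615.3372802734375, 312.0667724609375), (99.75653839111328, 134.3096923828125), 75.38135528564453)
edge 40 yaw err deg -0.51 V0 0.0049
edge 40 yaw err deg -1.0 V0 0.0356
((585.9993896484375, 191.44703674316406), (10.661975860595703, 27.86826515197754), 75.66526794433594)
```

Call:
arm_command(
  xyz=[
    [0,0.0003,0.014],
    [0,0,0.016],
    [0,0,0.016],
    [0,0,0.016],
    [0,0,0.016],
    [0,0,0.014],
    [0,0,0.014],
    [0,0,0.008],
    [0,0,0],
    [0,0,0],
  ],
  rotation=[
    [0,0,0],
    [0,0,0],
    [0,0,0],
    [0,0,0],
    [0,0,0],
    [0,0,0],
    [0,0,0],
    [0,0,0],
    [0,0,0],
    [0,0,0],
  ],
)

```text
t: 9.15
tcp_pos: [0.5916, 0.1907, 0.3234]
ee_rot: [0.126, 0.992, 0.0, 0.001]
wrist_force: [0.3, -0.9, -0.9]
width: 0.0087
```

```bash
python3 snap.py w6; python3 - <<'E'
import cv2,numpy as np
p=np.load('pics/w6.npz')['p'];cv2.imwrite('pics/w6c.png',cv2.resize(p[120:270,230:410,::-1],None,fx=4,fy=4,interpolation=2))
E
```

```text
9.15 [0.5916 0.1907 0.3234] [1.259e-01 9.920e-01 1.000e-04 6.000e-04] [ 0.118  0.346  1.539 -0.     1.256 -1.201] [ 0.28 -0.95 -0.86] 0.008720033180564583
```

View pics/w6c.png

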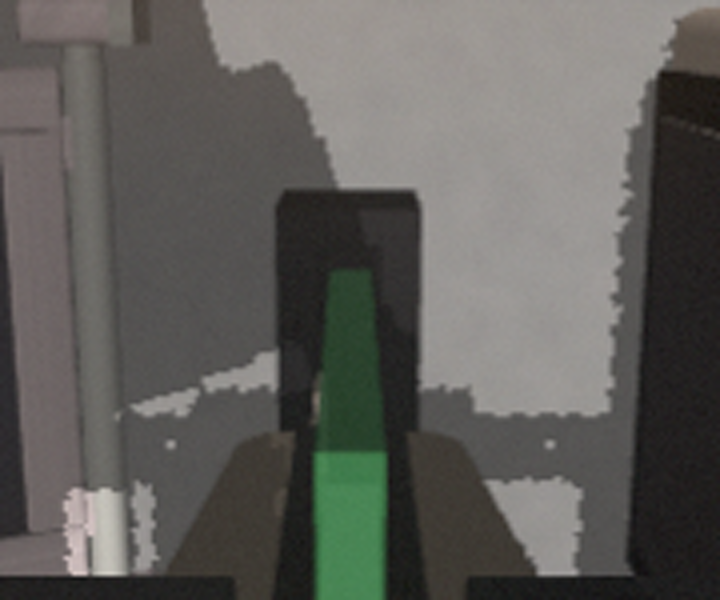

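```bash
cat > m7.py <<'E'
from plan import *
import sys
z=np.load(f'pics/{sys.argv[1]}.npz'); T=z['T']; p=z['p']
f=T[2,3]-.2657
g=p.astype(int).sum(2)
# edges by gray gradient on rows of foot
for r in (178,182,186):
    row=g[r]; print(r,[ (c,row[c]) for c in range(294,340)])
P=cloud('wrist',z['d'],T);Q=(P-T[:3,3])@T[:3,:3]
m=(abs(P[...,2]-.05)<.0025)&(abs(Q[...,0])<.05)&(abs(Q[...,1])<.03); q=Q[m]
print('holder y',np.percentile(q[:,1],[1,99]),'x',np.percentile(q[:,0],[1,99]))
hsv=cv2.cvtColor(p,cv2.COLOR_RGB2HSV); m=(hsv[...,1]>60)&(hsv[...,0]>35)&(hsv[...,0]<95)&(abs(Q[...,1])<.015)&(Q[...,2]>.25)&(Q[...,2]<.268); q=Q[m]
print('strip foot y',q[:,1].min(),q[:,1].max(),'x',np.median(q[:,0]))
E
python3 m7.py w6
```

```text
178 [(294, np.int64(251)), (295, np.int64(250)), (296, np.int64(244)), (297, np.int64(251)), (298, np.int64(214)), (299, np.int64(142)), (300, np.int64(111)), (301, np.int64(119)), (302, np.int64(114)), (303, np.int64(113)), (304, np.int64(110)), (305, np.int64(112)), (306, np.int64(112)), (307, np.int64(118)), (308, np.int64(119)), (309, np.int64(111)), (310, np.int64(116)), (311, np.int64(109)), (312, np.int64(110)), (313, np.int64(112)), (314, np.int64(116)), (315, np.int64(116)), (316, np.int64(116)), (317, np.int64(109)), (318, np.int64(113)), (319, np.int64(112)), (320, np.int64(124)), (321, np.int64(138)), (322, np.int64(156)), (323, np.int64(153)), (324, np.int64(149)), (325, np.int64(153)), (326, np.int64(153)), (327, np.int64(163)), (328, np.int64(154)), (329, np.int64(156)), (330, np.int64(160)), (331, np.int64(161)), (332, np.int64(150)), (333, np.int64(153)), (334, np.int64(162)), (335, np.int64(324)), (336, np.int64(443)), (337, np.int64(448)), (338, np.int64(446)), (339, np.int64(451))]
182 [(294, np.int64(244)), (295, np.int64(250)), (296, np.int64(249)), (297, np.int
[... 1390 characters left out ...]
64(115)), (315, np.int64(109)), (316, np.int64(109)), (317, np.int64(113)), (318, np.int64(113)), (319, np.int64(111)), (320, np.int64(122)), (321, np.int64(111)), (322, np.int64(109)), (323, np.int64(111)), (324, np.int64(125)), (325, np.int64(132)), (326, np.int64(152)), (327, np.int64(153)), (328, np.int64(158)), (329, np.int64(158)), (330, np.int64(155)), (331, np.int64(146)), (332, np.int64(150)), (333, np.int64(150)), (334, np.int64(180)), (335, np.int64(337)), (336, np.int64(448)), (337, np.int64(451)), (338, np.int64(455)), (339, np.int64(447))]
holder y [-0.01663099  0.0150164 ] x [-0.01696579  0.03212928]
strip foot y -0.004887254998893238 0.0033266697706507793 x 0.0207013364665534
```

Call:
arm_command(
  xyz=[
    [0,0,0.004],
    [0,0,0.004],
    [0,0,0.004],
    [0,0,0.004],
    [0,0,0.004],
    [0,0,0.004],
    [0,0,0.002],
    [0,0,0],
  ],
  rotation=[
    [0,0,0],
    [0,0,0],
    [0,0,0],
    [0,0,0],
    [0,0,0],
    [0,0,0],
    [0,0,0],
    [0,0,0],
  ],
)

```text
t: 10.2
tcp_pos: [0.5913, 0.1907, 0.2965]
ee_rot: [0.126, 0.992, -0.0, -0.0]
wrist_force: [-0.3, -0.2, -1.5]
width: 0.0088
```

Call:
arm_command(
  xyz=[
    [0,0,0.002],
    [0,0,0.001],
    [0,0,0.001],
    [0,0,0.001],
    [0,0,0],
  ],
  rotation=[
    [0,0,0],
    [0,0,0],
    [0,0,0],
    [0,0,0],
    [0,0,0],
  ],
)

```text
t: 10.82
tcp_pos: [0.5913, 0.1907, 0.2916]
ee_rot: [0.126, 0.992, -0.0, -0.0]
wrist_force: [0.5, -0.1, -0.9]
width: 0.009
```

Call:
arm_command(
  xyz=[
    [0,0,0.0005],
    [0,0,0.0005],
    [0,0,0.0005],
    [0,0,0],
  ],
  rotation=[
    [0,0,0],
    [0,0,0],
    [0,0,0],
    [0,0,0],
  ],
)

```text
t: 11.32
tcp_pos: [0.5915, 0.1907, 0.2908]
ee_rot: [0.126, 0.992, 0.0, 0.0]
wrist_force: [-1.4, -0.7, 3.3]
width: 0.0089
```

Call:
arm_command(
  xyz=[
    [0,0,0.0005],
    [0,0,0],
  ],
  rotation=[
    [0,0,0],
    [0,0,0],
  ],
)

```text
t: 11.58
tcp_pos: [0.5915, 0.1907, 0.2907]
ee_rot: [0.126, 0.992, 0.0, 0.0]
wrist_force: [-2.7, 0.1, 6.0]
width: 0.0091
```

```bash
python3 snap.py w7
```

```text
11.575 [0.5915 0.1907 0.2907] [1.259e-01 9.920e-01 0.000e+00 2.000e-04] [ 0.118  0.381  1.562 -0.     1.198 -1.201] [-2.66  0.14  5.98] 0.009110916059376572
```

View pics/w7.png

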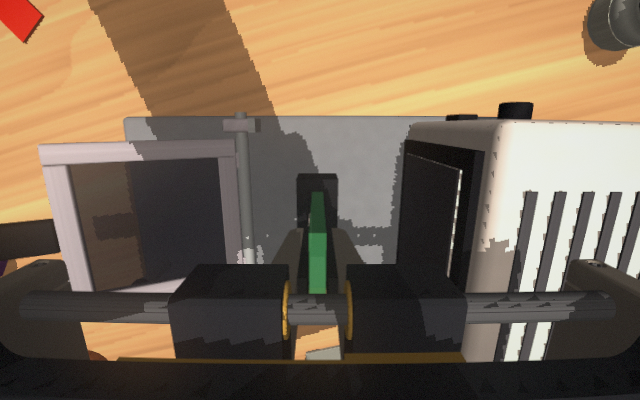

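The strip enters the holder at (316,192). TCP z has stopped at 0.2907, which is the value computed for the floor, and the force is rising, so it is seated. Releasing.

Call:
arm_command(
  xyz=[
    [0,0,0],
    [0,0,0],
    [0,0,0],
    [0,0,0],
  ],
  rotation=[
    [0,0,0],
    [0,0,0],
    [0,0,0],
    [0,0,0],
  ],
  hand=0.4,
)

```text
t: 12.12
tcp_pos: [0.5913, 0.1907, 0.2895]
ee_rot: [0.126, 0.992, -0.0, -0.0]
wrist_force: [0.5, -0.7, 0.2]
width: 0.0368
```

Call:
arm_command(
  xyz=[
    [0,0,-0.01],
    [0,0,-0.02],
    [0,0,-0.02],
    [0,0,-0.02],
    [0,0,-0.02],
    [0,0,-0.02],
    [0,0,-0.02],
    [0,0,0],
  ],
  rotation=[
    [0,0,0],
    [0,0,0],
    [0,0,0],
    [0,0,0],
    [0,0,0],
    [0,0,0],
    [0,0,0],
    [0,0,0],
  ],
)

```text
t: 13.12
tcp_pos: [0.5918, 0.1908, 0.4222]
ee_rot: [0.126, 0.992, 0.001, 0.002]
wrist_force: [-0.0, 0.9, -0.3]
width: 0.037
```

```bash
python3 snap.py w8
```

```text
13.125 [0.5918 0.1908 0.4222] [1.259e-01 9.920e-01 5.000e-04 2.000e-03] [ 0.118  0.266  1.438  0.     1.434 -1.201] [-0.    0.9  -0.25] 0.037000765503101836
```

View pics/w8.png

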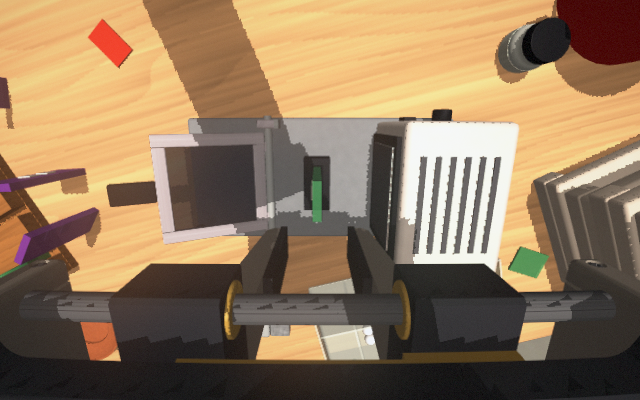

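```bash
cat > m8.py <<'E'
from plan import *
z=np.load('pics/w8.npz'); T=z['T']; p=z['p']; P=cloud('wrist',z['d'],T)
a=np.radians(75.4); ey=np.array([np.cos(a),np.sin(a)]);ex=np.array([np.sin(a),-np.cos(a)]);O=np.array([.587,.1703])
U=(P[...,:2]-O)@ex; V=(P[...,:2]-O)@ey; Z=P[...,2]
m=(abs(U)<.03)&(abs(V-.02)<.015)&(Z>.12)
print('strip top',m.sum(),np.median(Z[m]),'U',np.percentile(U[m],[1,99]),'V',np.percentile(V[m],[1,99]))
m=(abs(Z-.05)<.003)&(abs(U)<.05)&(abs(V-.02)<.03)
print('holder U',np.percentile(U[m],[.5,99.5]).round(4),'V',np.percentile(V[m],[.5,99.5]).round(4))
m=(abs(U)<.04)&(V<-.16)&(V>-.23)&(Z>.07)&(Z<.15)
print('tab',m.sum(),'U',np.percentile(U[m],[1,50,99]).round(4),'V',np.percentile(V[m],[1,99]).round(4),'Z',np.percentile(Z[m],[1,99]).round(4))
f=np.polyfit(V[m],Z[m],1);print('slope deg',np.degrees(np.arctan(f[0])),'Z at V=-.183',np.polyval(f,-.183),'expect 0.099+0.004/cos')
m=(abs(U)<.06)&(V<-.06)&(V>-.16)&(Z>.03); f=np.polyfit(V[m],Z[m],1);print('flap slope',np.degrees(np.arctan(f[0])),'U',np.percentile(U[m],[1,99]),'Zhinge',np.polyval(f,-.04))
cv2.imwrite('pics/w8c.png',cv2.resize(p[100:260,80:280,::-1],None,fx=3.5,fy=3.5,interpolation=2))
E
python3 m8.py
cat > kin.py <<'E'
import json
from h import *
from scipy.optimize import least_squares
L=[json.loads(l) for l in open('log.jsonl')]
q=np.array([l['qpos'] for l in L]); pos=np.array([l['tcp_pos'] for l in L])
def fk(q,p):
    h,a1,d,L2,L3,a3,L6=p
    Rz=lambda t:R.from_euler('z',t).as_matrix(); Ry=lambda t:R.from_euler('y',t).as_matrix()
    R1=Rz(q[0]); x=np.array([0,0,h])+R1@[a1,d,0]
    R2=R1@Ry(q[1]); x=x+R2@[0,0,L2]
    R3=R2@Ry(q[2]); x=x+R3@[a3,0,L3]
    R5=R3@Rz(q[3])@Ry(q[4]); x=x+R5@[0,0,L6]
    return x,R5@Rz(q[5]-np.pi/2)
if __name__=='__main__':
    r=least_squares(lambda p:np.concatenate([fk(a,p)[0]-b for a,b in zip(q,pos)]+[0.02*(p-p0)*0.01 for p0 in [np.array([.2,0,.12,.4,.4,0,.1])]]),[.2,0,.12,.4,.4,0,.1])
    print(r.x.round(4)); print(np.abs(np.array([fk(a,r.x)[0]-b for a,b in zip(q,pos)])).max())
    for l in L[:8:3]: print((R.from_quat(l['ee_rot']).inv()*R.from_matrix(fk(l['qpos'],r.x)[1])).magnitude())
E
python3 kin.py
```

```text
strip top 10344 0.3540145131526564 U [-0.02867875  0.00667708] V [0.00529665 0.034672  ]
holder U [-0.0328  0.0307] V [0.0046 0.0363]
tab 963 U [-0.012  -0.0011  0.0108] V [-0.1974 -0.1604] Z [0.0919 0.1096]
slope deg -24.669878326975297 Z at V=-.183 0.102820898577316 expect 0.099+0.004/cos
flap slope 12.509090765276595 U [-0.05888024  0.05851941] Zhinge 0.09507186045843798
[ 0.2978 -0.      0.1199  0.3857  0.5191  0.0478  0.1317]
6.42389838434454e-07
3.141592653589793
3.141592653589793
3.1415926535897927
```

View pics/w8c.png

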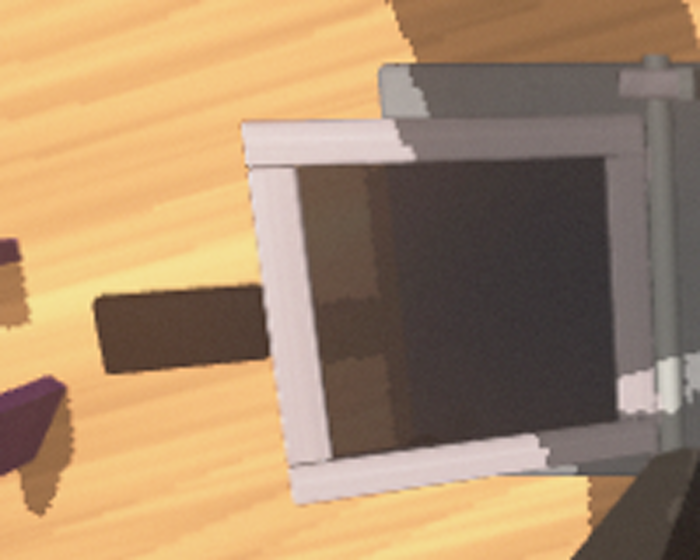

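```bash
cat > vf.py <<'E'
from plan import *
a=np.radians(75.4); EY=np.array([np.cos(a),np.sin(a),0]);EX=np.array([np.sin(a),-np.cos(a),0]);EZ=np.array([0,0,1.])
OV=np.array([.587,.1703,0])-.0008*EX+.0003*EY
def tool(al): # tilt deg toward +V
    al=np.radians(al); z=-np.cos(al)*EZ+np.sin(al)*EY; return np.c_[np.cross(EX,z),EX,z]
def tab(phi,r=.158): return OV-.04*EY+.032*EZ+r*(np.sin(phi)*EY+np.cos(phi)*EZ)
def pose(phi,rel=40,back=0.,):
    al=np.degrees(-phi)-rel; Rm=tool(al); return mk(Rm,tab(phi)-(env.grip_depth+back)*Rm[:,2])
E
python3 - <<'E'
from vf import *
T=T_tcp(); T[:3,:3]=down(75.4)
A=pose(-1.134,40,.10); print(A.round(3))
rows(T,A,16)
z=np.load('pics/w8.npz');P=cloud('wrist',z['d'],z['T']);D=P-OV;U=D@EX;V=D@EY;Z=P[...,2]
m=(abs(U)<.03)&(abs(V-.02)<.015)&(Z>.10)&(Z<.16)
print('strip top',np.median(Z[m]),'U',np.percentile(U[m],[1,99]),'V',np.percentile(V[m],[1,99]))
E
```

```text
[[ 0.229  0.968  0.106  0.511]
 [ 0.877 -0.252  0.409 -0.117]
 [ 0.422  0.    -0.907  0.345]
 [ 0.     0.     0.     1.   ]]
xyz [[0.0, -0.02, 0.005], [-0.002, -0.02, 0.004], [-0.004, -0.019, 0.004], [-0.006, -0.02, 0.003], [-0.008, -0.018, 0.003], [-0.01, -0.018, 0.002], [-0.011, -0.017, 0.001], [-0.013, -0.016, 0.001], [-0.015, -0.014, 0.001], [-0.015, -0.013, -0.001], [-0.017, -0.012, -0.001], [-0.018, -0.009, -0.001], [-0.019, -0.008, -0.002], [-0.02, -0.006, -0.003], [-0.019, -0.004, -0.003], [-0.02, -0.002, -0.004]]
rot [[-1.2, 1.2, 5.5], [-1.2, 1.2, 5.6], [-1.3, 1.3, 5.5], [-1.2, 1.2, 5.5], [-1.2, 1.2, 5.5], [-1.2, 1.2, 5.6], [-1.3, 1.3, 5.5], [-1.2, 1.2, 5.5], [-1.2, 1.2, 5.6], [-1.2, 1.2, 5.5], [-1.2, 1.3, 5.5], [-1.3, 1.2, 5.5], [-1.2, 1.2, 5.6], [-1.2, 1.2, 5.5], [-1.2, 1.3, 5.5], [-1.3, 1.2, 5.5]]
end [ 0.5116 -0.1171  0.3454] err mm [0.3 0.2 0.5]
strip top 0.13475031278269137 U [-0.02098242  0.01853309] V [0.01649773 0.02413281]
```

Call:
arm_command(
  xyz=[
    [0,-0.02,0.005],
    [-0.002,-0.02,0.004],
    [-0.004,-0.019,0.004],
    [-0.006,-0.02,0.003],
    [-0.008,-0.018,0.003],
    [-0.01,-0.018,0.002],
    [-0.011,-0.017,0.001],
    [-0.013,-0.016,0.001],
  ],
  rotation=[
    [-1.2,1.2,5.5],
    [-1.2,1.2,5.6],
    [-1.3,1.3,5.5],
    [-1.2,1.2,5.5],
    [-1.2,1.2,5.5],
    [-1.2,1.2,5.6],
    [-1.3,1.3,5.5],
    [-1.2,1.2,5.5],
  ],
  hand=0.6,
)

```text
t: 14.18
tcp_pos: [0.551, 0.036, 0.3808]
ee_rot: [0.49, 0.864, 0.093, -0.073]
wrist_force: [0.1, -0.8, 0.3]
width: 0.0555
```

Call:
arm_command(
  xyz=[
    [-0.015,-0.014,0.001],
    [-0.015,-0.013,-0.001],
    [-0.017,-0.012,-0.001],
    [-0.018,-0.009,-0.001],
    [-0.019,-0.008,-0.002],
    [-0.02,-0.006,-0.003],
    [-0.019,-0.004,-0.003],
    [-0.02,-0.002,-0.004],
    [0,0,0],
    [0,0,0],
  ],
  rotation=[
    [-1.2,1.2,5.6],
    [-1.2,1.2,5.5],
    [-1.2,1.3,5.5],
    [-1.3,1.2,5.5],
    [-1.2,1.2,5.6],
    [-1.2,1.2,5.5],
    [-1.2,1.3,5.5],
    [-1.3,1.2,5.5],
    [0,0,0],
    [0,0,0],
  ],
)

```text
t: 15.42
tcp_pos: [0.5121, -0.1168, 0.3442]
ee_rot: [0.771, 0.599, 0.171, -0.133]
wrist_force: [0.6, 0.0, 0.1]
width: 0.0553
```

```bash
python3 snap.py w9; sed -i 's/q\[5\]-np.pi\/2/q[5]+np.pi\/2/' kin.py; python3 kin.py; python3 - <<'E'
from vf import *
T=T_tcp(); A=pose(-1.134,40,.10); print((T[:3,3]-A[:3,3]).round(4), np.degrees(R.from_matrix(T[:3,:3].T@A[:3,:3]).as_rotvec()).round(2))
E
```

```text
15.425 [ 0.5121 -0.1168  0.3442] [ 0.7711  0.5988  0.1709 -0.1326] [-0.56   0.102  1.808  0.422  1.389 -0.42 ] [0.57 0.04 0.15] 0.05534176103954804
[0.2981 0.     0.1199 0.3857 0.5191 0.0478 0.132 ]
1.0585656601280746e-08
4.172289085140997e-16
2.6353398491046063e-16
2.926918565761129e-16
[ 0.0009  0.0007 -0.0004] [-0.08 -0.01  0.26]
```

View pics/w9.png

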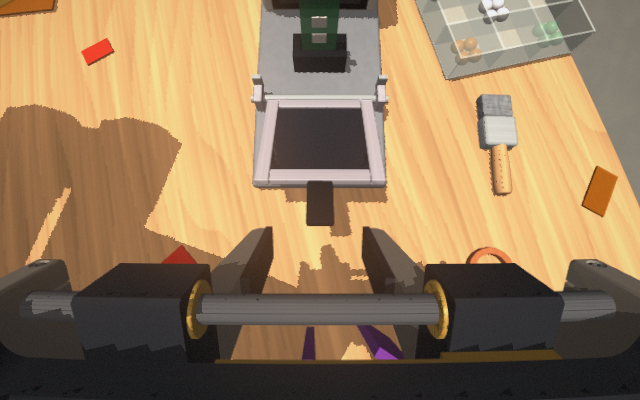

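```bash
cat > ik.py <<'E'
from vf import *
from kin import fk
p=[.2981,0,.1199,.3857,.5191,.0478,.132]
lo=np.array([-2.91,-.94,.18,-1.29,.17,-3]);hi=np.array([2.91,2.29,2.7,4.43,2.64,3])
from scipy.optimize import least_squares
def ik(T,q0):
    def f(q):
        x,Rm=fk(q,p); return np.r_[(x-T[:3,3])*5,R.from_matrix(Rm.T@T[:3,:3]).as_rotvec()]
    r=least_squares(f,q0,xtol=1e-12,ftol=1e-12); return r.x,np.abs(r.fun).max()
q=env.get_obs()['qpos']
for T,s in [(pose(-1.134,40,.1),'pre')]+[(pose(f),round(f,2)) for f in np.linspace(-1.134,0,8)]:
    q,e=ik(T,q); print(s,q.round(3),e.round(6),'OK' if ((q>lo)&(q<hi)).all() else 'BAD',T[:3,3].round(3))
z=np.load('pics/w9.npz');T=z['T'];P=cloud('wrist',z['d'],T);D=P-OV;U=D@EX;V=D@EY;Z=P[...,2]
m=(abs(U)<.02)&(V<-.17)&(V>-.23)&(Z>.085)&(Z<.13); f=np.polyfit(V[m],Z[m],1)
print('tab U',np.percentile(U[m],[1,99]),'V',np.percentile(V[m],[1,99]),'ang',np.degrees(np.arctan(f[0])),'Z(-.183)',np.polyval(f,-.183))
m=(abs(Z-.05)<.003)&(abs(U)<.04)&(abs(V-.02)<.025);print('holder U',np.percentile(U[m],[.5,99.5]),'V',np.percentile(V[m],[.5,99.5]))
E
python3 ik.py
```

```text
pre [-0.562  0.099  1.81   0.422  1.389 -0.417] 0.0 OK [ 0.511 -0.117  0.345]
-1.13 [-0.482  0.221  1.873  0.459  1.192 -0.431] 0.0 OK [ 0.522 -0.076  0.254]
-0.97 [-0.369  0.17   1.843  0.295  1.177 -0.235] 0.0 OK [ 0.532 -0.039  0.286]
-0.81 [-0.246  0.159  1.791  0.12   1.193 -0.035] 0.0 OK [0.543 0.003 0.311]
-0.65 [-0.119  0.186  1.721 -0.052  1.242  0.153] 0.0 OK [0.554 0.048 0.329]
-0.49 [ 0.004  0.247  1.633 -0.212  1.322  0.318] 0.0 OK [0.567 0.096 0.339]
-0.32 [ 0.118  0.337  1.531 -0.351  1.425  0.451] 0.0 OK [0.579 0.144 0.341]
-0.16 [ 0.218  0.449  1.417 -0.472  1.543  0.551] 0.0 OK [0.592 0.192 0.335]
0.0 [ 0.303  0.578  1.292 -0.58   1.67   0.618] 0.0 OK [0.604 0.239 0.321]
tab U [-0.01060505  0.01279564] V [-0.20034285 -0.17065289] ang -21.412955356164797 Z(-.183) 0.10291818548685897
holder U [-0.03101174  0.03201848] V [0.00208479 0.03586802]
```

```bash
python3 - <<'E'
from vf import *
A=pose(-1.134,40,0); A[:3,3]+=.0005*EX; rows(T_tcp(),A,8,4)
E
```

```text
xyz [[-0.0001, 0.0, 0.0124], [-0.0001, 0.0, 0.0124], [-0.0001, 0.0, 0.0124], [0.0, 0.0, 0.0124], [-0.0001, -0.0001, 0.0124], [-0.0001, 0.0, 0.0124], [-0.0001, 0.0, 0.0124], [-0.0001, -0.0001, 0.0124]]
rot [[0.0, 0.0, 0.0], [0.0, 0.0, 0.1], [0.0, 0.0, 0.0], [0.0, 0.0, 0.0], [-0.1, 0.0, 0.1], [0.0, 0.0, 0.0], [0.0, 0.0, 0.0], [0.0, 0.0, 0.1]]
end [ 0.5223 -0.0766  0.2542] err mm [-0. -0.  0.]
```

Call:
arm_command(
  xyz=[
    [-0.0001,0,0.0124],
    [-0.0001,0,0.0124],
    [-0.0001,0,0.0124],
    [0,0,0.0124],
    [-0.0001,0,0.0124],
    [-0.0001,0,0.0124],
    [-0.0001,0,0.0124],
    [-0.0001,0,0.0124],
    [0,0,0],
    [0,0,0],
  ],
  rotation=[
    [0,0,0],
    [0,0,0.1],
    [0,0,0],
    [0,0,0],
    [0,0,0.1],
    [0,0,0],
    [0,0,0],
    [0,0,0],
    [0,0,0],
    [0,0,0],
  ],
)

```text
t: 16.73
tcp_pos: [0.5227, -0.0775, 0.2546]
ee_rot: [0.773, 0.597, 0.171, -0.132]
wrist_force: [0.6, 0.5, 0.5]
width: 0.0553
```

```bash
python3 snap.py w10;python3 - <<'E'
from vf import *
T=T_tcp(); A=pose(-1.134,40,0); print('U,V,Z err',((T[:3,3]-A[:3,3])@np.c_[EX,EY,EZ]).round(4), np.degrees(R.from_matrix(T[:3,:3].T@A[:3,:3]).as_rotvec()).round(2))
E
```

```text
16.725 [ 0.5227 -0.0775  0.2546] [ 0.7726  0.5969  0.1711 -0.1322] [-0.483  0.223  1.87   0.458  1.193 -0.43 ] [0.63 0.49 0.49] 0.0552568622972046
U,V,Z err [ 0.0011 -0.0009  0.0006] [ 0.03  0.01 -0.02]
```

View pics/w10.png

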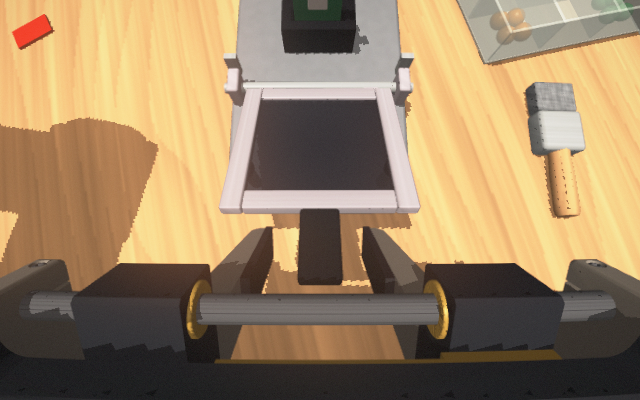

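Tab at (320,247) lies between the fingers at (272,…) and (363,…), slightly right of centre. Nudge +1 mm and close.

Call:
arm_command(
  xyz=[
    [0,0.001,0.0008],
    [0,0,0],
    [0,0,0],
    [0,0,0],
    [0,0,0],
    [0,0,0],
  ],
  rotation=[
    [0,0,0],
    [0,0,0],
    [0,0,0],
    [0,0,0],
    [0,0,0],
    [0,0,0],
  ],
  hand=0,
  force=20,
)

```text
t: 17.52
tcp_pos: [0.5239, -0.0774, 0.2539]
ee_rot: [0.773, 0.597, 0.171, -0.132]
wrist_force: [4.5, 0.8, -1.3]
width: 0.0237
```

```bash
python3 snap.py w11;python3 - <<'E'
from vf import *
T=T_tcp(); A=pose(-1.134,40,0); print('U,V,Z err',((T[:3,3]-A[:3,3])@np.c_[EX,EY,EZ]).round(4))
E
```

```text
17.525 [ 0.5239 -0.0774  0.2539] [ 0.7727  0.5968  0.1713 -0.1319] [-0.482  0.226  1.867  0.459  1.191 -0.43 ] [ 4.53  0.78 -1.35] 0.023709124629791488
U,V,Z err [ 0.0021 -0.0004 -0.0003]
```

View pics/w11.png

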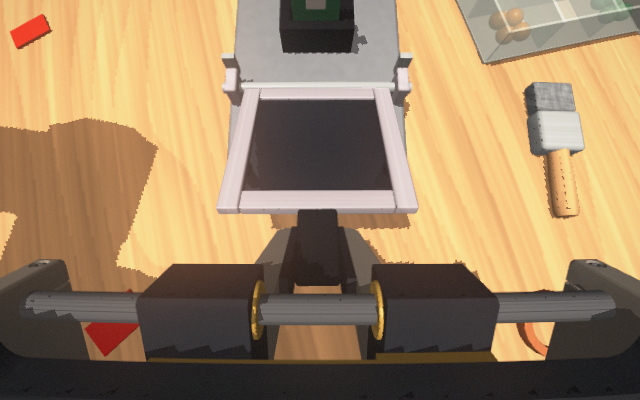

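```bash
python3 - <<'E'
from vf import *
for d in (2.5,1.25,1.0,.5):
    A=pose(-1.134);B=pose(-1.134+np.radians(d)); D=np.linalg.inv(A)@B; print(d,D[:3,3].round(5),np.degrees(R.from_matrix(D[:3,:3]).as_rotvec()).round(3))
E
```

```text
2.5 [ 0.01285  0.      -0.00415] [-0.  -2.5 -0. ]
1.25 [ 0.0064  -0.      -0.00215] [-0.   -1.25 -0.  ]
1.0 [ 0.00512 -0.      -0.00173] [-0. -1. -0.]
0.5 [ 0.00256 -0.      -0.00088] [-0.  -0.5 -0. ]
```

Call:
arm_command(
  xyz=[
    [0.0064,0.0004,-0.00215],
    [0.0064,0.0004,-0.00215],
    [0.01285,0,-0.00415],
    [0.01285,0,-0.00415],
    [0.01285,0,-0.00415],
    [0.01285,0,-0.00415],
    [0.01285,0,-0.00415],
  ],
  rotation=[
    [0,-1.25,0],
    [0,-1.25,0],
    [0,-2.5,0],
    [0,-2.5,0],
    [0,-2.5,0],
    [0,-2.5,0],
    [0,-2.5,0],
  ],
)

```text
t: 18.45
tcp_pos: [0.5406, -0.0144, 0.3024]
ee_rot: [0.788, 0.609, 0.067, -0.053]
wrist_force: [1.2, -0.0, -0.2]
width: 0.0237
```

```bash
cat > chk.py <<'E'
from vf import *
o=log();T=T_tcp(o); g=T[:3,3]+env.grip_depth*T[:3,2]; d=g-(OV-.04*EY+.032*EZ)
print(o['t'],'grasp UVZ rel hinge',d@EX,d@EY,d[2],'r',np.hypot(d@EY,d[2]),'phi deg',np.degrees(np.arctan2(d@EY,d[2])),'tilt',np.degrees(np.arctan2(T[:3,2]@EY,-T[2,2])),'F UVZ',(o['wrist_force']@np.c_[EX,EY,EZ]).round(2),'w',o['width'], 'M',o['wrist_torque'].round(2))
E
python3 chk.py
```

```text
18.45 grasp UVZ rel hinge 0.0023181582234506476 -0.12145868976327541 0.10149038826841719 r 0.15827985415044346 phi deg -50.11800636882541 tilt 9.820011227438638 F UVZ [ 1.18  0.28 -0.17] w 0.023683178296145524 M [-0.19 -0.27 -0.  ]
```

Call:
arm_command(
  xyz=[
    [0.01285,0,-0.00415],
    [0.01285,0,-0.00415],
    [0.01285,0,-0.00415],
    [0.01285,0,-0.00415],
    [0.01285,0,-0.00415],
    [0.01285,0,-0.00415],
    [0.01285,0,-0.00415],
    [0.01285,0,-0.00415],
  ],
  rotation=[
    [0,-2.5,0],
    [0,-2.5,0],
    [0,-2.5,0],
    [0,-2.5,0],
    [0,-2.5,0],
    [0,-2.5,0],
    [0,-2.5,0],
    [0,-2.5,0],
  ],
)

```text
t: 19.45
tcp_pos: [0.5661, 0.0839, 0.3377]
ee_rot: [0.788, 0.609, -0.071, 0.054]
wrist_force: [-1.3, -0.4, 0.2]
width: 0.0237
```

```bash
python3 chk.py
```

```text
19.45 grasp UVZ rel hinge 0.0022468597112155694 -0.07953375190121124 0.13699154219565693 r 0.15840549335369616 phi deg -30.138343847995472 tilt -10.209539416201503 F UVZ [-1.12 -0.72  0.19] w 0.023732427271320404 M [ 0.07 -0.17  0.03]
```

Call:
arm_command(
  xyz=[
    [0.01285,0,-0.00415],
    [0.01285,0,-0.00415],
    [0.01285,0,-0.00415],
    [0.01285,0,-0.00415],
    [0.01285,0,-0.00415],
    [0.01285,0,-0.00415],
    [0.01285,0,-0.00415],
    [0.01285,0,-0.00415],
  ],
  rotation=[
    [0,-2.5,0],
    [0,-2.5,0],
    [0,-2.5,0],
    [0,-2.5,0],
    [0,-2.5,0],
    [0,-2.5,0],
    [0,-2.5,0],
    [0,-2.5,0],
  ],
)

```text
t: 20.45
tcp_pos: [0.5933, 0.1883, 0.3362]
ee_rot: [0.764, 0.59, -0.207, 0.159]
wrist_force: [-3.2, -0.2, 6.6]
width: 0.024
```

```bash
python3 chk.py
```

```text
20.45 grasp UVZ rel hinge 0.002188504021183134 -0.0276172955276282 0.15608981038943828 r 0.15851417576882879 phi deg -10.033620987509526 tilt -30.248560522885256 F UVZ [-3.09 -0.98  6.6 ] w 0.02397045403592389 M [-0.18  0.24 -0.18]
```

Call:
arm_command(
  xyz=[
    [0.0064,0,-0.0024],
    [0.0064,0,-0.0024],
    [0.0064,0,-0.00215],
    [0.0064,0,-0.00215],
    [0.0064,0,-0.00215],
    [0.0064,0,-0.00215],
    [0.00512,0,-0.00173],
    [0,0,0],
    [0,0,0],
  ],
  rotation=[
    [0,-1.25,0],
    [0,-1.25,0],
    [0,-1.25,0],
    [0,-1.25,0],
    [0,-1.25,0],
    [0,-1.25,0],
    [0,-1,0],
    [0,0,0],
    [0,0,0],
  ],
)

```text
t: 21.58
tcp_pos: [0.6044, 0.2311, 0.3244]
ee_rot: [0.747, 0.577, -0.262, 0.202]
wrist_force: [-3.8, 1.6, 7.2]
width: 0.0236
```

```bash
python3 chk.py; python3 snap.py w12; python3 - <<'E'
from h import *
for n in('side','top'):
    p,d=optics.snapshot(n); np.savez(f'pics/{n}1.npz',p=p,d=d); cv2.imwrite(f'pics/{n}1.png',p[:,:,::-1])
    if n=='side': cv2.imwrite('pics/side1c.png',cv2.resize(p[90:240,250:410,::-1],None,fx=4,fy=4,interpolation=2))
E
```

```text
21.575 grasp UVZ rel hinge 0.002157215918953751 -0.004121702125154388 0.15850528791424998 r 0.15855886832715407 phi deg -1.4895586919601747 tilt -38.654945425411064 F UVZ [-4.06  0.55  7.21] w 0.023597191087269438 M [-0.3   0.33 -0.27]
21.575 [0.6044 0.2311 0.3244] [ 0.7468  0.5768 -0.2622  0.202 ] [ 0.289  0.562  1.305 -0.565  1.653  0.607] [-3.79  1.55  7.21] 0.023597191087269438
```

View pics/w12.png

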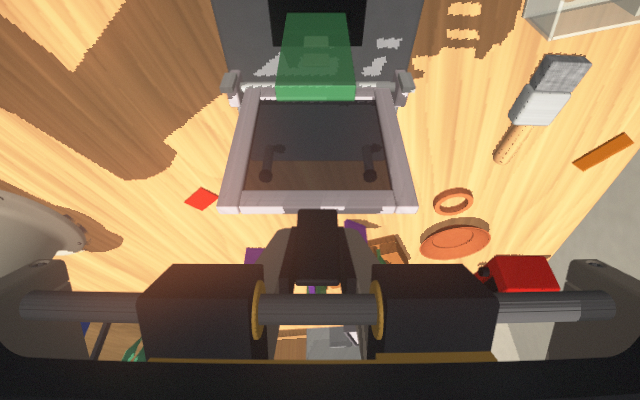

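View pics/side1c.png

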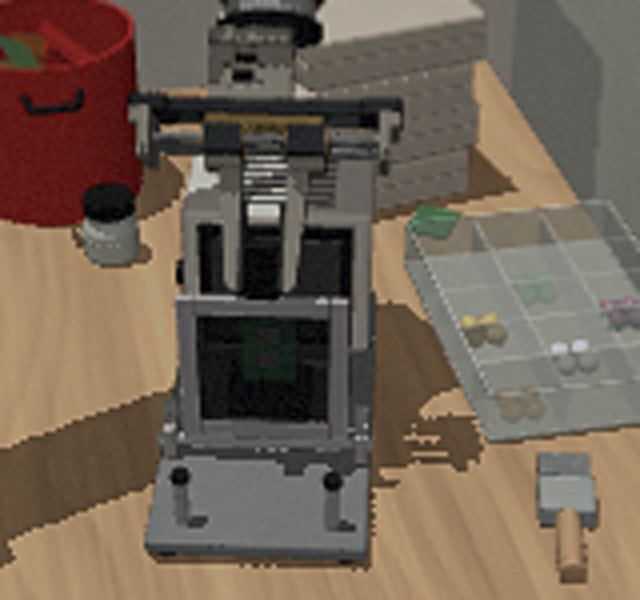

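```bash
cat > m12.py <<'E'
from vf import *
import sys
def fit(n,f,T=None):
    z=np.load(f'pics/{f}.npz'); T=z['T'] if n=='wrist' else None
    P=cloud(n,z['d'],T);D=P-OV;U=D@EX;V=D@EY;Z=P[...,2]; m=(Z>.06)&(Z<.145)&(abs(U)<.061)&(abs(V+.04)<.02)
    hsv=cv2.cvtColor(z['p'],cv2.COLOR_RGB2HSV)
    u,v,zz=U[m],V[m],Z[m]; 
    for _ in range(3):
        A=np.c_[u,zz,np.ones(len(u))]; c=np.linalg.lstsq(A,v,rcond=None)[0]; r=v-A@c; k=abs(r)<max(.0015,2*r.std()); u,v,zz=u[k],v[k],zz[k]
    print(n,len(u),'lean deg',np.degrees(np.arctan(c[1])).round(2),'yaw',np.degrees(np.arctan(c[0])).round(2),'V at z=.1',(c[1]*.1+c[2]).round(4),'res',r.std().round(5))
fit('wrist',sys.argv[1]); fit('side',sys.argv[2])
E
python3 m12.py w12 side1
```

```text
wrist 11203 lean deg -1.2 yaw 0.01 V at z=.1 -0.0402 res 0.00072
side 890 lean deg -1.14 yaw 0.16 V at z=.1 -0.043 res 0.00183
```

Call:
arm_command(
  xyz=[
    [0.00256,0,-0.0012],
    [0.00256,0,-0.0012],
    [0.0015,0,-0.0005],
    [0,0,0],
    [0,0,0],
    [0,0,0],
  ],
  rotation=[
    [0,-0.5,0],
    [0,-0.5,0],
    [0,-0.3,0],
    [0,0,0],
    [0,0,0],
    [0,0,0],
  ],
)

```text
t: 22.48
tcp_pos: [0.6062, 0.2376, 0.322]
ee_rot: [0.744, 0.575, -0.271, 0.208]
wrist_force: [-4.1, 1.3, 6.0]
width: 0.0233
```

```bash
python3 chk.py; python3 snap.py w13; python3 - <<'E'
from h import *
for n in('side','top'):
    p,d=optics.snapshot(n); np.savez(f'pics/{n}2.npz',p=p,d=d); cv2.imwrite(f'pics/{n}2.png',p[:,:,::-1])
E
python3 m12.py w13 side2; python3 chk.py
```

```text
22.475 grasp UVZ rel hinge 0.0021605912257159163 -0.00027907778691656866 0.15859316239939178 r 0.15859340794702345 phi deg -0.10082378457911699 tilt -39.92185947927887 F UVZ [-4.33  0.19  6.02] w 0.02333603069545821 M [-0.34  0.47 -0.31]
22.475 [0.6062 0.2376 0.322 ] [ 0.7438  0.5746 -0.2706  0.2082] [ 0.3    0.581  1.286 -0.579  1.672  0.614] [-4.15  1.27  6.02] 0.02333603069545821
wrist 11089 lean deg 0.16 yaw 0.0 V at z=.1 -0.0385 res 0.00074
side 886 lean deg 0.45 yaw 0.01 V at z=.1 -0.0415 res 0.00179
22.625 grasp UVZ rel hinge 0.002149112662350172 -0.00030183722816785354 0.15855935857044792 r 0.15855964586231955 phi deg -0.1090694269958397 tilt -39.923818217990075 F UVZ [-4.74 -0.53  5.38] w 0.02331337637980375 M [-0.3   0.44 -0.37]
```

View pics/side2.png

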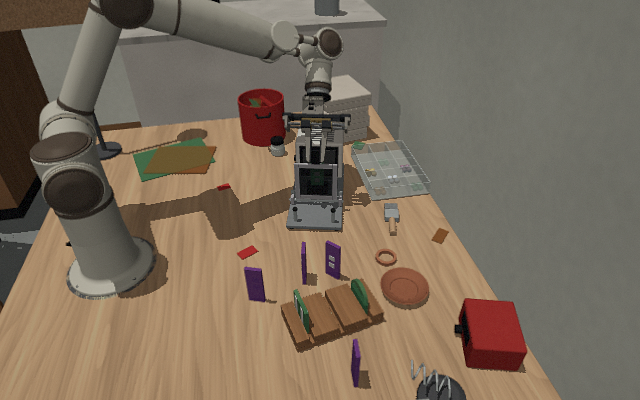

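View pics/w13.png

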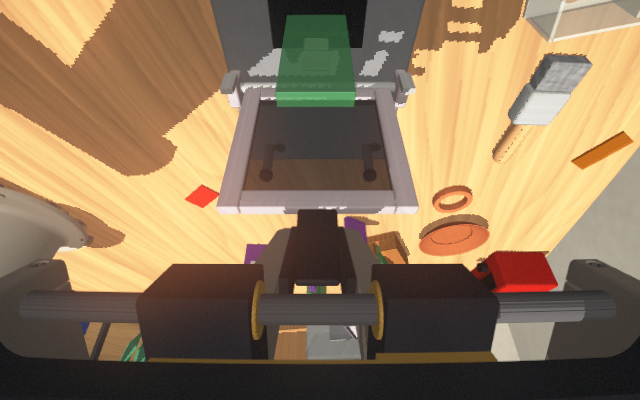

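In the last pictures the flap is upright at (316,182) in the side view and the fingers still hold the tab. The strip stands in the slot behind it, and the rack tiles and other objects are where they were. The three lean estimates are −0.1°, +0.2° and +0.45°, the last being noisy. Handing in.

```bash
python3 -c "
from workcell import ticket
print(ticket.close_job())"
```

```text
the job is handed in; nothing more can be done
None
```

The strip is in the viewer and the flap is held upright; I handed the job in at about 22.6 s on the robot's clock.

- **Strip:** I pinched the green strip above its chips and lifted it out of the rack's middle slot. I lowered it into the sample slot until the arm stopped at the height worked out for the floor and the upward force rose to 6 N, and only then opened the fingers. A depth check afterwards put its top at z = 0.1348 m, against 0.135 m expected for a seated strip.
- **Flap:** I pinched the tab at about 24 mm and swung it up along the hinge arc in small steps, always from the side away from the glass. It was never released.
- **Last checks:**
  - **Lean:** the three estimates disagree slightly: −0.1° from the arm's position, +0.2° from the wrist depth picture and +0.45° from the side depth picture, which is noisier.
  - **Grip:** a steady 4–6 N remained on the wrist, and the finger opening read 23.3 mm on the 24 mm tab.
  - **Bench:** the other objects looked unmoved in the last side and wrist pictures. I judged this by eye and did not measure it.

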